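# Close a sprung dispatch case on the jeweller's bench

## Task

Close the plywood case of finished silver for dispatch: fold its two short end flaps inwards first, then bring the long lid flap down over them, press it fully home against its springs, and slide the catch on the lid all the way across under the keeper so that the case stays shut when you let go. Leave the other things on the bench where they are.

Things in the scene. Friction and masses are not known exactly. Their poses are not given: they have to be found in the camera images.
- case: Fixed open plywood box with silver in grey foam, 150 (x) by 210 (y) by 90 mm high. Origin: centre of its underside, z up. Lid hinged along its -x wall (robot's side), short flaps along its -y and +y walls. Steel keeper on the +x wall: overhang at y +5 to +45, x 79 to 103, z 112.5 to 120.5 mm, open below, towards the lid and towards -y; its upright is at x 100 to 106 mm.
- left_flap (a joint): Angle (rad) of the short flap on the case's +y wall: 0 = lying flat over the opening, 1.57 = upright, more = leaning outwards. Its hinge is sprung and stiff: turning it takes 0.1 to 0.27 N m; pressed flat and let go it rises to about 0.2 to 0.4 rad and rests there.
- right_flap (a joint): The same for the short flap on the case's -y wall.
- lid (a joint): Angle (rad) of the long lid flap: 0 = shut flat on top of the short flaps, 1.57 = upright, more = leaning towards the robot. Sprung and stiff: pressing it shut takes about 7 to 10 N at its free edge; let go without the catch it rises to about 0.3 to 0.6 rad and rests there. It cannot go home with a short flap still standing open.
- catch (a joint): Travel (m) of the slide catch on the lid, towards the case's +y: 0 = withdrawn, 0.050 = fully across, at its stop. Friction about 2 N. From 0.015 on, its tongue runs under the keeper (gap 3.5 mm with the lid fully down); with the lid not down the tongue strikes the keeper. Once across, it holds the lid at about 0.02 rad.
- left_flap_hinge (a point): Middle of the left flap's hinge line, on the top outer edge of the +y wall, 90 mm above the bench. The flap is a plywood plate 6 mm thick reaching 85 mm from the hinge; 130 mm wide for the first 34 mm, then 70 mm wide. Lying flat it occupies heights 90 to 96 mm.
- left_flap_edge (a point): Middle of the left flap's free edge, on its outer face (the upper face when closed), 85 mm from the hinge. Its x axis is along the hinge; its z axis is the normal of the outer face, up when closed.
- right_flap_hinge (a point): The same for the right flap, on the -y wall.
- right_flap_edge (a point): The same for the right flap.
- lid_hinge (a point): Middle of the lid's hinge line, over the outer face of the -x wall, 97 mm above the bench. The lid is a plywood plate 8 mm thick, 210 mm along the hinge, reaching 150 mm from it; shut, it occupies heights 97 to 105 mm.
- lid_edge (a point): Middle of the lid's free edge, on its outer face, 150 mm from the hinge. y axis along the hinge, z axis the normal of the outer face (up when shut), x axis away from the hinge.
- catch_grip (a point): Centre of the top of the catch's grip, a steel lug 30 mm (lid x) by 18 mm (lid y, its travel), standing 30 mm out from the lid's outer face, 125 mm from the hinge and, withdrawn, 25 mm to the -y side of the lid's middle. Axes as the lid's. The plate (34 x 76 x 4 mm) and tongue (30 wide, 4 thick, 20 mm past the lid's edge) under it slide with it: fingertips resting on them drag it when they open.
- oilstone: Bystander: sharpening stone in a dark wooden tray, 75 x 160 x 32 mm, beyond the case. Origin under its centre.
- bit_tray: Bystander: open pine tray with tool bits, 60 x 130 x 35 mm, on the robot's side of the case. Origin under its centre.
- hammer: Bystander: hammer, 200 mm long, lying to the left of the case.
- ball_vise: Bystander: round engraver's vise, 72 mm wide, 60 mm high, to the right of the case. Origin under its centre.
- bottle: Bystander: white bottle, 56 mm wide, 150 mm high, far left. Origin under its centre.
- mandrel: Bystander: upright ring cone, foot 70 mm wide, 130 mm high, far right. Origin under its centre.
- silver_block: Bystander: silver block 60 x 40 x 50 mm, far right. Origin under its centre.

How it is judged (in metres and radians):
On the way, in this order (a step that is already met when the one before it is completed fails the run):
1. both short flaps folded in (below 0.7 rad) while the lid still stands open (above 1.2 rad) (value of joint each of left_flap, right_flap below 0.7 rad and value of joint lid above 1.2 rad), for 0.1 s.
2. lid pressed down over them (below 0.06 rad) with the catch not yet across (value of joint lid below 0.06 rad and value of joint catch below 0.035 m), for 0.1 s.
3. catch across under the keeper (beyond 44 mm) with the lid down (value of joint lid below 0.06 rad and value of joint catch above 0.044 m), for 0.2 s.
At the end, for the whole second after the job is handed in: Both short flaps lie flat (below 0.12 rad) under the lid, the lid is shut (below 0.06 rad) and still, and the catch is across (beyond 44 of its 50 mm), so that the keeper holds the lid (all of step 3 and value of joint each of left_flap, right_flap below 0.12 rad and velocity of joint lid between -0.05 and 0.05 rad/s); the robot touches nothing.
It fails at once if a bystander moved by more than 30 mm (distance of any of oilstone, bit_tray, hammer, ball_vise, bottle, mandrel, silver_block from where it was at the start of the episode above 0.03 m).
It also fails if it takes over 72 s, if anything falls off the work surface, if the arm or the gripper's body presses on something with over 40 N, if the wrist force passes 120 N, or if a joint passes its speed limit or range.

## Robot

A 6-joint arm with a two-finger parallel gripper is mounted at the origin on the work surface. World frame = base frame: x ahead of the robot, y to its left, z up, the work surface at z = 0. Lengths are in m, angles in degrees, forces in N, time in s.
With the tool pointing down it reaches from about 0.25 to 0.8 m from the base axis. Payload 3.9 kg.
Tool frame: the origin (TCP) lies midway between the tips of the shut fingers; the grasp point (between the pads) lies 19 mm behind it (ctrl.tcp_to_grasp is the distance from the TCP to the grasp point, in m); z points along the fingers, y is the direction in which the jaws open and shut (so a half turn about z gives the same grasp; the last joint's range is limited). The gripper opens to 85 mm and grips with 20 to 120 N. Pads are 22 mm wide; open, the fingers measure 114 mm over their backs; the gripper's body (76 mm by 85 mm) begins 54 mm behind the grasp point. The pads swing forward as they close: fully open they stand 13 mm farther back than shut.
Start: joints at [72.078, 14.897, -7.913, 67.191, 0, 90], TCP at [0.162, 0.5, 0.231] pointing down, gripper open.
Joint ranges: [-159.42, 159.42], [-47.68, 98.78], [-73.54, 78.23], [-108.79, 121.32], [-90, 84.71], [-180, 180]. Speed limits (degrees/s): [147.25, 147.25, 180, 180, 180, 180].

## Interface

Orientations are given as [roll, pitch, yaw] about the fixed x, y, z axes, in that order (R = Rz(yaw) Ry(pitch) Rx(roll)).
In Python, from plant import ctrl gives the robot as it stands. The module is installed in compiled form; this text tells all that it offers.
- The arm moves only by the tool drive_tool, never from a script. Its argument "plan" is a list of rows, each an object with "slide": the shift along the tool's x, y, z in m, a list of three; "delta_rot": the turn, a rotation vector about the tool's x, y, z in rad, a list of three. A call has 1 to 5 rows; each row shifts and turns the pose as measured when the row begins, along the tool's axes as they then stand; what a row does not reach is not made up. A row lasts 1/8 s, in which the tool goes at most 62.5 mm and 10.7 degrees, less where a joint would pass 70% of its speed; a pose out of reach is approached as far as the arm can. A call with a gripper value outside its range is refused whole. "gripper" is the finger opening in m, from 0 to 0.0854, set as the call begins (left out, the last holds). The fingers move at their own pace and stop on an object; the grip force is fixed at half the most. Time passes only in rows, so rows that do not move let the fingers close. It gives the time, the measured TCP pose, the force and the opening at its end, in the units of the state.
- ctrl.read_state(): the state, without advancing time (a new reading comes with each control period).
- ctrl.get_image(name): name is "scene" or "top" or "wrist"; returns a dict with "color" (400x640x3 uint8, red, green, blue), "range_z" (400x640 float32, m along the optical axis (not along the pixel's ray), 0 where there is no reading), "intrinsics" (3x3 intrinsics, pixels), "camera_from_world" (4x4, takes a point from world to camera coordinates); the wrist camera has in their place "T_tool_cam" (4x4, takes a point from camera to tool coordinates, whose origin is the TCP and whose axes are the flange's). Camera axes: x right, y down, z forward; pixel columns grow to the right and rows downward; lengths in m; the calibration is good to about 2 mm. A picture is of the moment at which its call begins: read the wrist's pose just before it.
- ctrl.finish_job(): hands the job in, once; it reports no verdict.
Trained networks look in a picture, given as the dict that the camera call returned (one of the last four; its "shot" number tells which), for a name from the list of things; names that differ only in an ending like _2 or _b are one class to them, and where a whole thing is asked for, a point or a joint stands for the part that bears it (a point fixed in the world has none). Each returns a list of dicts, best first, with "score" (0 to 1); they miss things now and then, are a little off and sometimes report something else, mostly with a low value. They report only what shows in the picture. A call takes as long as a camera call.
- ctrl.recognise(label, picture): "xy" ([column, row] in pixels, amid what is visible of it).
- ctrl.silhouettes(label, picture): "pixels" (400x640 bool, what is visible of it) and "xy" ([column, row] in pixels, amid what is visible of it).
The state is a dict: "t": time; "joint_pos": joint angles; "qvel": joint speeds; "tau": joint torques, N m; "position": TCP position; "tcp_rot": TCP orientation; "contact_force": force on the tool from outside, world axes, zero at the start; "torque": the same for the moment, N m; "gripper_width": finger opening in m.
Only numpy, scipy, OpenCV 4.12 (cv2) and the standard library are available. Lean on these libraries where they do the work, as an engineer would, in place of code of your own. Each camera call takes 0.05 s, during which the arm holds its last target. There are 200 camera calls.

## Working session

There is one attempt and no reset: what is moved stays moved. The work goes in short steps, Python scripts to look and compute and a tool call to move; the robot and the scene stay as the last step left them, time stands still between calls to the robot, and variables do not carry over. Pictures are saved under pics/ and viewed, on a budget of 10 in all, crops included, one or two more only if the job needs it, and the job is handed in when it is done.

Besides the shell and the picture viewer there is one more tool, called after "Call:" by a JSON object that holds its "fn" and its "kwargs". drive_tool: Moves the arm, as the interface text tells. Its arguments: {"type":"object","properties":{"plan":{"type":"array"},"gripper":{"type":"number"}},"required":["plan"]}

```bash
mkdir -p pics; cat > h.py <<'E'
import numpy as np, cv2
from plant import ctrl
from scipy.spatial.transform import Rotation as R
def world(p,mask=None):
    K=p["intrinsics"];z=p["range_z"];v,u=np.nonzero((z>0)&(True if mask is None else mask))
    d=z[v,u];c=np.stack([(u-K[0,2])*d/K[0,0],(v-K[1,2])*d/K[1,1],d],1)
    T=np.linalg.inv(p["camera_from_world"]);return c@T[:3,:3].T+T[:3,3]
def save(p,n): cv2.imwrite("pics/"+n,p["color"][:,:,::-1])
E
python3 - <<'E'
from h import *
np.set_printoptions(precision=3,suppress=True)
print(ctrl.read_state())
a=ctrl.get_image("scene");b=ctrl.get_image("top")
cv2.imwrite("pics/a.png",cv2.resize(np.vstack([a["color"],b["color"]])[:,:,::-1],(480,600)))
for n,p in(("scene",a),("top",b)):
  for l in["case","left_flap","right_flap","lid","catch","oilstone","bit_tray","hammer","ball_vise","bottle","mandrel","silver_block"]:
    s=ctrl.silhouettes(l,p)
    if s:
      w=world(p,s[0]["pixels"]);
      if len(w): print(n,l,round(s[0]["score"],2),s[0]["xy"],len(w),"med",np.median(w,0),"lo",np.percentile(w,3,axis=0),"hi",np.percentile(w,97,axis=0))
E
```

```text
{'t': 0.0, 'joint_pos': array([72.077, 14.937, -7.986, 67.193,  0.002, 90.003]), 'qvel': array([ 0.074, -0.021, -0.132,  0.015, -0.022, -0.006]), 'tau': array([ -0.   , -40.568,  25.392,   0.019,  -0.   ,  -0.   ]), 'position': array([0.161, 0.499, 0.23 ]), 'tcp_rot': array([-179.884,   -0.002,  162.074]), 'contact_force': array([-0.336, -0.266,  0.029]), 'torque': array([ 0.06 , -0.037,  0.023]), 'gripper_width': 0.08550099668732183}
scene case 0.63 [316.0, 196.8] 9946 med [ 0.512 -0.017  0.099] lo [ 0.445 -0.138  0.014] hi [0.662 0.089 0.236]
scene left_flap 0.49 [344.3, 220.2] 212 med [0.617 0.084 0.122] lo [0.536 0.066 0.048] hi [0.654 0.115 0.169]
scene right_flap 0.61 [271.7, 184.2] 750 med [ 0.552 -0.134  0.123] lo [ 0.484 -0.202  0.004] hi [ 0.609 -0.12   0.175]
scene lid 0.58 [327.5, 163.2] 4002 med [ 0.474 -0.003  0.175] lo [ 0.441 -0.103  0.101] hi [0.506 0.091 0.241]
scene oilstone 0.68 [262.2, 272.5] 1842 med [ 0.757 -0.078  0.031] lo [ 0.706 -0.16   0.007] hi [ 0.798 -0.01   0.035]
scene bit_tray 0.24 [497.0, 242.6] 1160 med [0.532 0.442 0.077] lo [0.435 0.42  0.001] hi
[... 1123 characters left out ...]
.002] hi [ 0.653 -0.205  0.064]
top bit_tray 0.7 [323.4, 263.2] 739 med [0.394 0.002 0.009] lo [ 0.364 -0.063  0.002] hi [0.427 0.06  0.039]
top hammer 0.68 [276.1, 184.2] 628 med [0.649 0.153 0.025] lo [0.523 0.095 0.002] hi [0.709 0.18  0.03 ]
top ball_vise 0.73 [392.7, 191.6] 387 med [ 0.618 -0.233  0.041] lo [ 0.59  -0.268  0.019] hi [ 0.651 -0.205  0.064]
top bottle 0.78 [184.3, 225.0] 416 med [0.511 0.433 0.1  ] lo [0.487 0.42  0.012] hi [0.536 0.457 0.153]
top mandrel 0.7 [462.4, 202.1] 424 med [ 0.58  -0.446  0.013] lo [ 0.55  -0.489 -0.001] hi [ 0.613 -0.421  0.13 ]
top silver_block 0.8 [437.8, 239.0] 305 med [ 0.464 -0.373  0.049] lo [ 0.436 -0.399  0.005] hi [ 0.491 -0.356  0.054]
```

View pics/a.png

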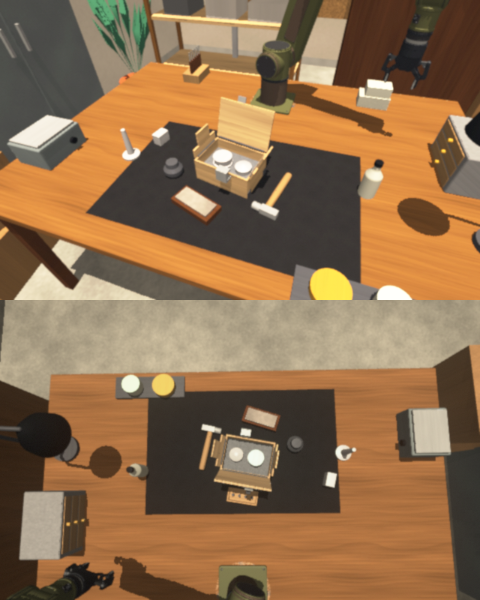

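```bash
python3 - <<'E'
from h import *
np.set_printoptions(precision=3,suppress=True)
a=ctrl.get_image("scene");b=ctrl.get_image("top")
im=[cv2.resize(a["color"][120:270,240:400],(640,600)),cv2.resize(b["color"][150:285,260:404],(640,600))]
cv2.imwrite("pics/b.png",cv2.resize(np.hstack(im),(800,375))[:,:,::-1])
for n,p in(("s",a),("t",b)):
  m={l:world(p,ctrl.silhouettes(l,p)[0]["pixels"]) for l in["case","left_flap","right_flap","lid","hammer","oilstone"]}
  w=world(p)
  w=w[(w[:,0]>.4)&(w[:,0]<.7)&(abs(w[:,1])<.2)&(w[:,2]>.05)]
  rim=w[(w[:,2]>.083)&(w[:,2]<.095)]
  print(n,"rim",cv2.minAreaRect(rim[:,:2].astype(np.float32)))
  k=w[(w[:,2]>.113)&(w[:,2]<.124)&(w[:,0]>.6)&(abs(w[:,1])<.06)];print("keeper",len(k),k.mean(0) if len(k) else 0,k.min(0),k.max(0))
  for l in["left_flap","right_flap","lid"]:
    q=m[l];q=q[(q[:,2]>.1)]
    # robust plane
    best=0;rng=np.random.default_rng(0)
    for _ in range(300):
      t=q[rng.choice(len(q),3,False)];nn=np.cross(t[1]-t[0],t[2]-t[0]);L=np.linalg.norm(nn)
      if L<1e-6: continue
      nn/=L;i=abs((q-t[0])@nn)<.003
      if i.sum()>best: best=i.sum();I=i
    qq=q[I];c=qq.mean(0);nn=np.linalg.svd(qq-c)[2][2]
    print(l,len(q),best,"c",c,"n",nn,"tilt",np.degrees(np.arcsin(nn[2])),"yaw",np.degrees(np.arctan2(nn[1],nn[0])),"lo",qq.min(0),"hi",qq.max(0))
    if l=="lid":
      o=q[~I];print(" off-plane",len(o),o.mean(0) if len(o) else 0)
E
```

```text
s rim ((0.5835705399513245, -0.02824273705482483), (0.21938127279281616, 0.18463806807994843), 79.27120971679688)
keeper 174 [ 0.667 -0.018  0.12 ] [ 0.648 -0.042  0.113] [0.68  0.002 0.124]
left_flap 130 124 c [0.618 0.097 0.146] n [ 0.203  0.909 -0.364] tilt -21.32947761310016 yaw 77.44111760192479 lo [0.546 0.071 0.103] hi [0.656 0.118 0.171]
right_flap 595 567 c [ 0.552 -0.134  0.135] n [-0.19  -0.979 -0.079] tilt -4.530592796250168 yaw -100.98668363712913 lo [ 0.484 -0.148  0.1  ] hi [ 0.614 -0.118  0.177]
lid 3944 3598 c [ 0.474 -0.004  0.174] n [ 0.942 -0.178  0.284] tilt 16.474102018509754 yaw -10.70450055133551 lo [ 0.432 -0.115  0.1  ] hi [0.514 0.099 0.258]
 off-plane 346 [0.468 0.    0.189]
t rim ((0.5701944231987, -0.025715716183185577), (0.2156262844800949, 0.15735293924808502), 78.71394348144531)
keeper 104 [ 0.661 -0.02   0.12 ] [ 0.645 -0.04   0.115] [0.678 0.001 0.124]
left_flap 394 376 c [0.588 0.093 0.132] n [-0.172 -0.909  0.379] tilt 22.254371409332496 yaw -100.6930827903579 lo [0.524 0.07  0.101] hi [0.651 0.116 0.173]
right_flap 162 157 c [ 0.548 -0.134  0.141] n [0.195 0.977 0.091] tilt 5.192504265485616 yaw 78.73607291040825 lo [ 0.491 -0.145  0.1  ] hi [ 0.604 -0.12   0.18 ]
lid 1310 1175 c [ 0.468 -0.008  0.181] n [-0.94   0.181 -0.291] tilt -16.90358869112663 yaw 169.09335345337718 lo [ 0.429 -0.111  0.1  ] hi [0.513 0.096 0.245]
 off-plane 135 [ 0.438 -0.017  0.238]
```

View pics/b.png

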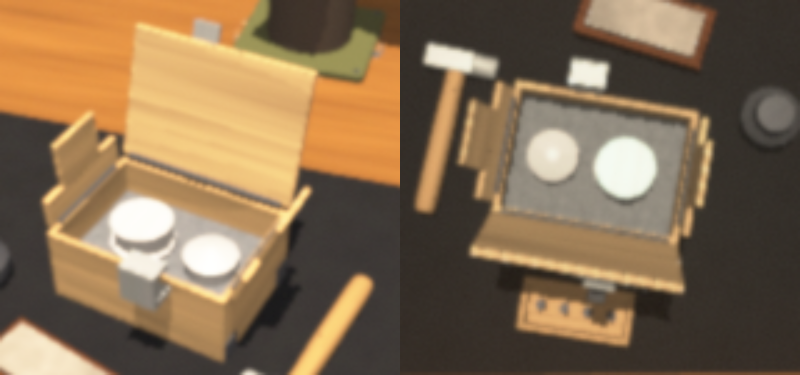

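Call:
{"fn": "drive_tool", "kwargs": {"plan": [{"slide": [0,0,0],"delta_rot": [0,0,-0.122]},{"slide": [-0.03,-0.016,0],"delta_rot": [0,0,0]},{"slide": [-0.05,-0.027,0],"delta_rot": [0,0,0]},{"slide": [-0.05,-0.027,0],"delta_rot": [0,0,0]},{"slide": [-0.05,-0.027,0],"delta_rot": [0,0,0]}], "gripper": 0}}

```text
t: 2.62
position: [0.3227, 0.3714, 0.2312]
tcp_rot: [179.8, 0.0, 169.8]
contact_force: [0.4, 0.2, 0.6]
gripper_width: 0.0001
```

Call:
{"fn": "drive_tool", "kwargs": {"plan": [{"slide": [-0.054,-0.025,0],"delta_rot": [0,0,0.014]},{"slide": [-0.054,-0.025,0],"delta_rot": [0,0,0]},{"slide": [-0.054,-0.025,0],"delta_rot": [0,0,0]},{"slide": [-0.054,-0.025,0],"delta_rot": [0,0,0]},{"slide": [-0.054,-0.025,0],"delta_rot": [0,0,0]}]}}

```text
t: 3.25
position: [0.5719, 0.1917, 0.2321]
tcp_rot: [179.6, 0.1, 169.0]
contact_force: [0.6, 0.8, 1.0]
gripper_width: -0.0001
```

```bash
cat >> h.py <<'E'
def loc():
    s=ctrl.read_state();p=s["position"];y=np.radians(-11);d=p[:2]-np.array([.570,-.026])
    l=np.array([np.cos(y)*d[0]+np.sin(y)*d[1],-np.sin(y)*d[0]+np.cos(y)*d[1],p[2]])
    print("t",round(s["t"],2),"local mm",np.round(l*1000,1),"rot",np.round(s["tcp_rot"],1),"F",np.round(s["contact_force"],1));return l
E
python3 -c "from h import *;loc()"
```

```text
t 3.25 local mm [-39.6 214.1 232.1] rot [1.796e+02 1.000e-01 1.690e+02] F [0.6 0.8 1. ]
```

Call:
{"fn": "drive_tool", "kwargs": {"plan": [{"slide": [-0.025,-0.015,0.03],"delta_rot": [0,0,0]},{"slide": [-0.025,-0.017,0.03],"delta_rot": [0,0,0]},{"slide": [0,-0.017,0.022],"delta_rot": [0,0,0]},{"slide": [0,-0.01,0],"delta_rot": [0,0,0]},{"slide": [0,-0.01,0],"delta_rot": [0,0,0]}]}}

```text
t: 3.88
position: [0.615, 0.11, 0.1479]
tcp_rot: [179.5, 0.4, 168.7]
contact_force: [-0.1, 1.3, 0.6]
gripper_width: 0.0002
```

```bash
python3 -c "from h import *;loc()"
```

```text
t 3.88 local mm [ 18.3 142.  147.9] rot [179.5   0.4 168.7] F [-0.1  1.3  0.6]
```

Call:
{"fn": "drive_tool", "kwargs": {"plan": [{"slide": [0,-0.016,0],"delta_rot": [0,0,0]},{"slide": [0,-0.016,0],"delta_rot": [0,0,0]},{"slide": [0,-0.016,0.002],"delta_rot": [0,0,0]},{"slide": [0,-0.017,0.006],"delta_rot": [0,0,0]},{"slide": [0,-0.014,0.009],"delta_rot": [0,0,0]}]}}

```text
t: 4.5
position: [0.6011, 0.0306, 0.1335]
tcp_rot: [179.1, 0.8, 168.9]
contact_force: [0.8, 2.9, 0.4]
gripper_width: 0.0
```

```bash
python3 -c "from h import *;loc()"
```

```text
t 4.5 local mm [ 19.7  61.5 133.5] rot [179.1   0.8 168.9] F [0.8 2.9 0.4]
```

Call:
{"fn": "drive_tool", "kwargs": {"plan": [{"slide": [0,-0.006,0.012],"delta_rot": [0.016,0.014,0]},{"slide": [0,0,0.012],"delta_rot": [0,0,0]},{"slide": [0,0,0.008],"delta_rot": [0,0,0]},{"slide": [0,0,0.004],"delta_rot": [0,0,0]},{"slide": [0,0,0],"delta_rot": [0,0,0]}]}}

```text
t: 5.12
position: [0.5999, 0.0198, 0.0957]
tcp_rot: [-179.4, 0.0, 168.7]
contact_force: [-2.1, -1.7, 9.6]
gripper_width: -0.0001
```

```bash
python3 -c "from h import *;loc()"
```

```text
t 5.12 local mm [20.6 50.6 95.7] rot [-179.4    0.   168.7] F [-2.1 -1.7  9.6]
```

Call:
{"fn": "drive_tool", "kwargs": {"plan": [{"slide": [0,0,-0.03],"delta_rot": [-0.01,0,0]},{"slide": [0,0,-0.05],"delta_rot": [0,0,0]},{"slide": [0,-0.04,-0.035],"delta_rot": [0,0,0]},{"slide": [0,-0.06,0],"delta_rot": [0,0,0]},{"slide": [0,-0.06,0],"delta_rot": [0,0,0]}]}}

```text
t: 5.75
position: [0.5693, -0.132, 0.2091]
tcp_rot: [179.7, -0.3, 169.5]
contact_force: [0.6, 0.6, -0.7]
gripper_width: 0.0
```

```bash
python3 -c "from h import *;loc()"
```

```text
t 5.75 local mm [  19.6 -104.2  209.1] rot [179.7  -0.3 169.5] F [ 0.6  0.6 -0.7]
```

Clear of the flap tip (175 mm); go on outside and down.

Call:
{"fn": "drive_tool", "kwargs": {"plan": [{"slide": [0,-0.04,0],"delta_rot": [0,0,0.01]},{"slide": [0,-0.015,0.01],"delta_rot": [0,0,0]},{"slide": [0,0,0.025],"delta_rot": [0,0,0]},{"slide": [0,0,0.02],"delta_rot": [0,0,0]},{"slide": [0,0.01,0],"delta_rot": [0,0,0]}]}}

```text
t: 6.38
position: [0.5593, -0.176, 0.1476]
tcp_rot: [179.3, -0.6, 168.8]
contact_force: [0.9, 0.9, 0.7]
gripper_width: 0.0001
```

```bash
python3 -c "from h import *;loc()"
```

```text
t 6.38 local mm [  18.1 -149.2  147.6] rot [179.3  -0.6 168.8] F [0.9 0.9 0.7]
```

Call:
{"fn": "drive_tool", "kwargs": {"plan": [{"slide": [0,0.017,0],"delta_rot": [0,0,0]},{"slide": [0,0.017,0],"delta_rot": [0,0,0]},{"slide": [0,0.017,0.002],"delta_rot": [0,0,0]},{"slide": [0,0.019,0.006],"delta_rot": [0,0,0]},{"slide": [0,0.017,0.009],"delta_rot": [0,0,0]}]}}

```text
t: 7.0
position: [0.5789, -0.0837, 0.1334]
tcp_rot: [179.4, -0.3, 168.9]
contact_force: [-0.2, -2.8, 1.4]
gripper_width: -0.0
```

```bash
python3 -c "from h import *;loc()"
```

```text
t 7.0 local mm [ 19.8 -54.9 133.4] rot [179.4  -0.3 168.9] F [-0.2 -2.8  1.4]
```

Call:
{"fn": "drive_tool", "kwargs": {"plan": [{"slide": [0,0.002,0.012],"delta_rot": [0,0,0]},{"slide": [0,0,0.012],"delta_rot": [0,0,0]},{"slide": [0,0,0.008],"delta_rot": [0,0,0]},{"slide": [0,0,0.005],"delta_rot": [0,0,0]},{"slide": [0,0,0],"delta_rot": [0,0,0]}]}}

```text
t: 7.62
position: [0.5813, -0.0768, 0.0957]
tcp_rot: [178.9, -0.1, 169.1]
contact_force: [-1.6, 3.2, 8.7]
gripper_width: -0.0001
```

Call:
{"fn": "drive_tool", "kwargs": {"plan": [{"slide": [0,0,-0.03],"delta_rot": [0,0,0]},{"slide": [0,0,-0.05],"delta_rot": [0,0,0]},{"slide": [0,0,-0.06],"delta_rot": [0,0,0]},{"slide": [0,0,-0.06],"delta_rot": [0,0,0]},{"slide": [0,0,0],"delta_rot": [0,0,0]}]}}

```text
t: 8.25
position: [0.5777, -0.0855, 0.2959]
tcp_rot: [179.3, -0.7, 168.8]
contact_force: [1.1, 0.5, -0.4]
gripper_width: 0.0001
```

```bash
python3 -c "
from h import *
loc();a=ctrl.get_image('scene');b=ctrl.get_image('top')
im=[cv2.resize(a['color'][100:270,240:420],(640,600)),cv2.resize(b['color'][150:285,260:404],(640,600))]
cv2.imwrite('pics/c.png',cv2.resize(np.hstack(im),(800,375))[:,:,::-1])"
```

```text
t 8.25 local mm [ 18.9 -56.9 295.9] rot [179.3  -0.7 168.8] F [ 1.1  0.5 -0.4]
```

View pics/c.png

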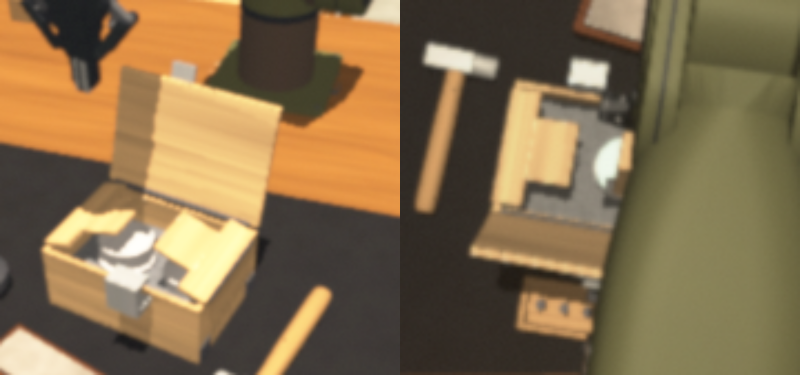

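Call:
{"fn": "drive_tool", "kwargs": {"plan": [{"slide": [0.04,-0.008,0],"delta_rot": [0,0,0]},{"slide": [0.05,-0.007,0],"delta_rot": [0,0,0]},{"slide": [0.05,-0.007,0],"delta_rot": [0,0,0]},{"slide": [0.04,-0.006,0],"delta_rot": [0,0,0]},{"slide": [0.01,0,0],"delta_rot": [0,0,0]}]}}

```text
t: 8.98
position: [0.3718, -0.0758, 0.2824]
tcp_rot: [179.5, -2.6, 168.6]
contact_force: [0.6, 0.5, -0.2]
gripper_width: -0.0001
```

```bash
python3 -c "from h import *;loc()"
```

```text
t 8.97 local mm [-185.1  -86.7  282.4] rot [179.5  -2.6 168.6] F [ 0.6  0.5 -0.2]
```

Call:
{"fn": "drive_tool", "kwargs": {"plan": [{"slide": [0,0,0.02],"delta_rot": [0,-0.04,0]},{"slide": [0,0,0.03],"delta_rot": [0,0,0]},{"slide": [-0.015,0,0.018],"delta_rot": [0,0,0]},{"slide": [-0.016,0,0],"delta_rot": [0,0,0]},{"slide": [-0.016,0,0],"delta_rot": [0,0,0]}]}}

```text
t: 9.6
position: [0.4158, -0.0849, 0.2067]
tcp_rot: [179.6, -0.8, 168.5]
contact_force: [-0.6, 0.1, 0.5]
gripper_width: -0.0
```

```bash
python3 -c "from h import *;loc()"
```

```text
t 9.6 local mm [-140.2  -87.2  206.7] rot [179.6  -0.8 168.5] F [-0.6  0.1  0.5]
```

Call:
{"fn": "drive_tool", "kwargs": {"plan": [{"slide": [-0.016,0,-0.002],"delta_rot": [0,-0.01,0.008]},{"slide": [-0.017,0,-0.002],"delta_rot": [0,0,0]},{"slide": [-0.02,0,0],"delta_rot": [0,0,0]},{"slide": [-0.02,0,0.001],"delta_rot": [0,0,0]},{"slide": [-0.02,0,0.003],"delta_rot": [0,0,0]}]}}

```text
t: 10.22
position: [0.5094, -0.1038, 0.2072]
tcp_rot: [179.5, -0.6, 168.0]
contact_force: [-4.4, 2.3, -1.0]
gripper_width: 0.0001
```

```bash
python3 -c "from h import *;loc()"
```

```text
t 10.22 local mm [-44.6 -87.9 207.2] rot [179.5  -0.6 168. ] F [-4.4  2.3 -1. ]
```

Call:
{"fn": "drive_tool", "kwargs": {"plan": [{"slide": [-0.02,0,0.008],"delta_rot": [0,0,0.015]},{"slide": [-0.018,0,0.011],"delta_rot": [0,0,0]},{"slide": [-0.014,0,0.014],"delta_rot": [0,0,0]},{"slide": [-0.011,0,0.017],"delta_rot": [0,0,0]},{"slide": [-0.006,0,0.014],"delta_rot": [0,0,0]}]}}

```text
t: 10.85
position: [0.578, -0.1174, 0.1416]
tcp_rot: [179.4, -0.9, 167.1]
contact_force: [-6.3, 1.9, 7.2]
gripper_width: 0.0001
```

```bash
python3 -c "from h import *;loc()"
```

```text
t 10.85 local mm [ 25.3 -88.1 141.6] rot [179.4  -0.9 167.1] F [-6.3  1.9  7.2]
```

Call:
{"fn": "drive_tool", "kwargs": {"plan": [{"slide": [-0.005,0,0.013],"delta_rot": [0,-0.01,0.03]},{"slide": [-0.004,0,0.012],"delta_rot": [0,0,0]},{"slide": [0,0,0.009],"delta_rot": [0,0,0]},{"slide": [0,0,0.005],"delta_rot": [0,0,0]},{"slide": [0,0,0.002],"delta_rot": [0,0,0]}]}}

```text
t: 11.48
position: [0.587, -0.1189, 0.1045]
tcp_rot: [179.4, -0.2, 165.3]
contact_force: [-9.2, 2.5, 18.5]
gripper_width: 0.0003
```

```bash
python3 -c "
from h import *
loc();a=ctrl.get_image('scene')
cv2.imwrite('pics/d.png',cv2.resize(a['color'][110:260,240:400],(640,600))[:,:,::-1])"
```

```text
t 11.47 local mm [ 34.4 -87.9 104.5] rot [179.4  -0.2 165.3] F [-9.2  2.5 18.5]
```

View pics/d.png

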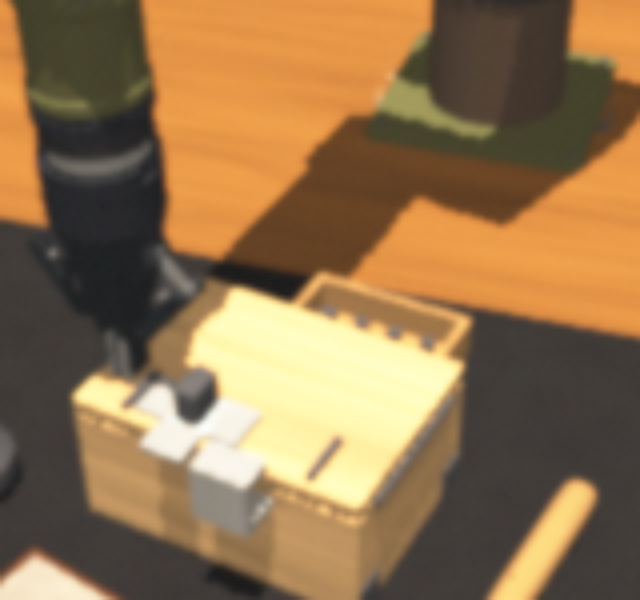

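Call:
{"fn": "drive_tool", "kwargs": {"plan": [{"slide": [0,0,-0.035],"delta_rot": [0,0,-0.03]},{"slide": [0,0,-0.05],"delta_rot": [0,0,-0.03]},{"slide": [0,0.01,-0.015],"delta_rot": [0,0,0]},{"slide": [0,0.012,0],"delta_rot": [0,0,0]},{"slide": [0,0,0],"delta_rot": [0,0,0]}]}}

```text
t: 12.15
position: [0.5966, -0.0987, 0.2053]
tcp_rot: [179.5, 0.2, 168.8]
contact_force: [-0.2, -0.8, 0.2]
gripper_width: 0.0002
```

```bash
python3 - <<'E'
from h import *
np.set_printoptions(precision=3,suppress=True)
loc();a=ctrl.get_image('scene')
cv2.imwrite('pics/e.png',cv2.resize(a['color'][110:260,240:400],(640,600))[:,:,::-1])
c,s=np.cos(np.radians(-11)),np.sin(np.radians(-11))
def L(w): d=w-[.570,-.026,0]; return np.stack([c*d[:,0]+s*d[:,1],-s*d[:,0]+c*d[:,1],w[:,2]],1)*1000
for l in("catch_grip","catch","lid"):
  for q in ctrl.silhouettes(l,a)[:1]:
    w=L(world(a,q["pixels"]));print(l,q["score"],q["xy"],np.median(w,0),np.percentile(w,5,axis=0),np.percentile(w,95,axis=0))
E
```

```text
t 12.15 local mm [ 40.  -66.3 205.3] rot [179.5   0.2 168.8] F [-0.2 -0.8  0.2]
catch_grip 0.77 [289.5, 201.6] [ 51.151 -18.873 144.159] [ 26.593 -55.953 134.921] [ 82.62   11.473 165.182]
catch 0.79 [284.1, 202.8] [ 50.677 -19.753 144.025] [ 26.334 -59.418 135.167] [ 79.79    9.586 165.19 ]
lid 0.63 [313.6, 201.1] [ 10.193   7.35  127.438] [-68.026 -91.634 108.318] [ 68.221  97.753 149.483]
```

View pics/e.png

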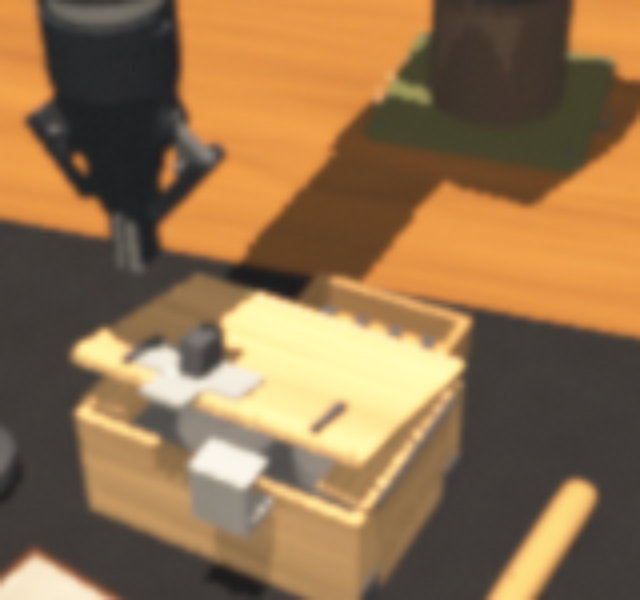

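Call:
{"fn": "drive_tool", "kwargs": {"plan": [{"slide": [0,0.01,0.025],"delta_rot": [0,0,0]},{"slide": [0,0,0.025],"delta_rot": [0,0,0]},{"slide": [-0.003,0,0.014],"delta_rot": [0,0,0]},{"slide": [-0.003,0,0.012],"delta_rot": [0,0,0]},{"slide": [0,0,0.01],"delta_rot": [0,0,0]}]}}

```text
t: 12.98
position: [0.6058, -0.0915, 0.1179]
tcp_rot: [179.5, 0.3, 168.6]
contact_force: [-0.4, -0.2, 7.9]
gripper_width: -0.0001
```

```bash
python3 -c "from h import *;loc()"
```

```text
t 12.97 local mm [ 47.6 -57.5 117.9] rot [179.5   0.3 168.6] F [-0.4 -0.2  7.9]
```

Call:
{"fn": "drive_tool", "kwargs": {"plan": [{"slide": [0,0,0.007],"delta_rot": [0,0,0]},{"slide": [0,0,0.003],"delta_rot": [0,0,0]},{"slide": [0,0,0.001],"delta_rot": [0,0,0]}]}}

```text
t: 13.35
position: [0.6069, -0.0918, 0.1095]
tcp_rot: [179.4, 0.5, 168.5]
contact_force: [-3.4, 1.5, 5.5]
gripper_width: -0.0001
```

```bash
python3 -c "from h import *;loc()"
```

```text
t 13.35 local mm [ 48.8 -57.5 109.5] rot [179.4   0.5 168.5] F [-3.4  1.5  5.5]
```

Call:
{"fn": "drive_tool", "kwargs": {"plan": [{"slide": [0,0,0.003],"delta_rot": [0,0,0]},{"slide": [0,0,0.002],"delta_rot": [0,0,0]},{"slide": [0,0,0.002],"delta_rot": [0,0,0]}]}}

```text
t: 13.72
position: [0.6072, -0.0918, 0.1062]
tcp_rot: [179.3, 0.6, 168.5]
contact_force: [-4.1, 2.5, 8.0]
gripper_width: 0.0003
```

```bash
python3 -c "from h import *;loc()"
```

```text
t 13.72 local mm [ 49.1 -57.5 106.2] rot [179.3   0.6 168.5] F [-4.1  2.5  8. ]
```

Call:
{"fn": "drive_tool", "kwargs": {"plan": [{"slide": [0,0,0.003],"delta_rot": [0,0,0]},{"slide": [0,0,0.002],"delta_rot": [0,0,0]}]}}

```text
t: 13.98
position: [0.6073, -0.0919, 0.1049]
tcp_rot: [179.3, 0.7, 168.5]
contact_force: [-6.3, 1.1, 13.3]
gripper_width: 0.0
```

```bash
python3 - <<'E'
from h import *
np.set_printoptions(precision=3,suppress=True)
loc();a=ctrl.get_image('scene')
cv2.imwrite('pics/f.png',cv2.resize(a['color'][150:240,250:350],(660,594),interpolation=cv2.INTER_CUBIC)[:,:,::-1])
c,s=np.cos(np.radians(-11)),np.sin(np.radians(-11))
def L(w): d=w-[.570,-.026,0]; return np.stack([c*d[:,0]+s*d[:,1],-s*d[:,0]+c*d[:,1],w[:,2]],1)*1000
w=L(world(a)); 
for x in range(-60,75,15):
  i=(abs(w[:,0]-x)<6)&(w[:,1]>25)&(w[:,1]<95)&(w[:,2]>80)&(w[:,2]<170);print(x,np.median(w[i,2]) if i.any() else None,end="; ")
for l in("catch",):
  for q in ctrl.silhouettes(l,a)[:1]:
    w=L(world(a,q["pixels"]));print(l,q["score"],np.median(w,0),np.percentile(w,5,axis=0),np.percentile(w,95,axis=0))
E
```

```text
t 13.97 local mm [ 49.2 -57.5 104.9] rot [179.3   0.7 168.5] F [-6.3  1.1 13.3]
-60 105.98536128456448; -45 105.94422446953078; -30 106.05883964798113; -15 105.87623606842477; 0 105.90340873911819; 15 105.88739029591426; 30 106.25516522593082; 45 106.06759536299009; 60 106.27661894259177; catch 0.74 [ 61.145 -16.318 110.582] [ 37.416 -38.441 107.88 ] [ 89.827   9.965 135.981]
```

View pics/f.png

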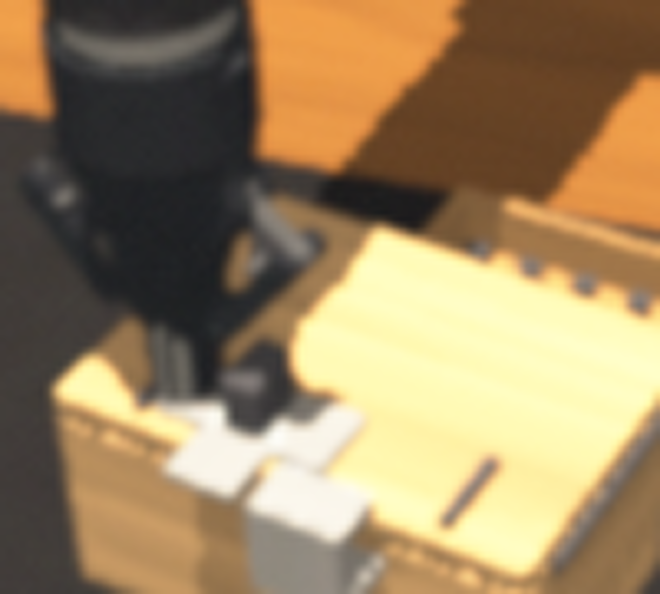

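Call:
{"fn": "drive_tool", "kwargs": {"plan": [{"slide": [0,0.006,0.002],"delta_rot": [0,0,0]},{"slide": [0,0.006,0.002],"delta_rot": [0,0,0]},{"slide": [0,0.006,0.002],"delta_rot": [0,0,0]}]}}

```text
t: 14.45
position: [0.6128, -0.0824, 0.105]
tcp_rot: [-179.9, 1.2, 168.2]
contact_force: [-5.6, -8.2, 11.1]
gripper_width: 0.0003
```

```bash
python3 -c "from h import *;loc()"
```

```text
t 14.45 local mm [ 52.7 -47.2 105. ] rot [-179.9    1.2  168.2] F [-5.6 -8.2 11.1]
```

Call:
{"fn": "drive_tool", "kwargs": {"plan": [{"slide": [0.002,0.009,0.002],"delta_rot": [-0.002,0.01,-0.01]},{"slide": [0.002,0.009,0.002],"delta_rot": [0,0.005,0]},{"slide": [0.001,0.009,0.002],"delta_rot": [0,0,0]},{"slide": [0,0.009,0.002],"delta_rot": [0,0,0]}]}}

```text
t: 14.95
position: [0.6188, -0.0602, 0.105]
tcp_rot: [-178.5, 1.1, 168.2]
contact_force: [-4.9, -8.1, 11.2]
gripper_width: -0.0001
```

```bash
python3 -c "from h import *;loc()"
```

```text
t 14.95 local mm [ 54.4 -24.3 105. ] rot [-178.5    1.1  168.2] F [-4.9 -8.1 11.2]
```

Call:
{"fn": "drive_tool", "kwargs": {"plan": [{"slide": [0.003,0.009,0.002],"delta_rot": [-0.02,0.015,-0.012]},{"slide": [0.002,0.009,0.002],"delta_rot": [-0.005,0.005,0]},{"slide": [0.002,0.009,0.002],"delta_rot": [0,0,0]},{"slide": [0.001,0.009,0.002],"delta_rot": [0,0,0]}]}}

```text
t: 15.45
position: [0.6234, -0.0379, 0.105]
tcp_rot: [-178.5, 1.0, 168.4]
contact_force: [-4.4, -8.7, 10.8]
gripper_width: 0.0
```

```bash
python3 -c "from h import *;loc()"
```

```text
t 15.45 local mm [ 54.7  -1.5 105. ] rot [-178.5    1.   168.4] F [-4.4 -8.7 10.8]
```

Call:
{"fn": "drive_tool", "kwargs": {"plan": [{"slide": [0.002,0.009,0.002],"delta_rot": [-0.01,0.01,-0.008]},{"slide": [0.002,0.009,0.002],"delta_rot": [0,0,0]},{"slide": [0.002,0.009,0.002],"delta_rot": [0,0,0]}]}}

```text
t: 15.82
position: [0.6237, -0.0362, 0.1054]
tcp_rot: [-176.1, 1.3, 168.0]
contact_force: [-5.6, -24.3, 12.2]
gripper_width: -0.0
```

```bash
python3 -c "from h import *;loc()"
```

```text
t 15.82 local mm [ 54.6   0.3 105.4] rot [-176.1    1.3  168. ] F [ -5.6 -24.3  12.2]
```

Call:
{"fn": "drive_tool", "kwargs": {"plan": [{"slide": [0,-0.005,-0.002],"delta_rot": [0,0,0]},{"slide": [0,-0.005,-0.02],"delta_rot": [0,0,0]},{"slide": [0,-0.01,-0.05],"delta_rot": [0,0,0]},{"slide": [0,-0.04,-0.05],"delta_rot": [0,0,0]},{"slide": [0.03,-0.05,-0.03],"delta_rot": [0,0,0]}]}}

```text
t: 16.45
position: [0.573, -0.1272, 0.2636]
tcp_rot: [-176.1, 1.1, 168.1]
contact_force: [0.2, -1.4, -0.4]
gripper_width: 0.0001
```

```bash
python3 - <<'E'
from h import *
np.set_printoptions(precision=3,suppress=True)
loc();a=ctrl.get_image('scene')
cv2.imwrite('pics/g.png',cv2.resize(a['color'][110:260,240:400],(640,600),interpolation=cv2.INTER_CUBIC)[:,:,::-1])
c,s=np.cos(np.radians(-11)),np.sin(np.radians(-11))
def L(w): d=w-[.570,-.026,0]; return np.stack([c*d[:,0]+s*d[:,1],-s*d[:,0]+c*d[:,1],w[:,2]],1)*1000
w=L(world(a)); 
for x in range(-60,75,15):
  i=(abs(w[:,0]-x)<6)&(abs(w[:,1])>68)&(abs(w[:,1])<98)&(w[:,2]>80)&(w[:,2]<170);print(x,np.median(w[i,2]) if i.any() else None,end="; ")
for q in ctrl.silhouettes("catch",a)[:1]:
    w=L(world(a,q["pixels"]));print("catch",q["score"],np.median(w,0),np.percentile(w,5,axis=0),np.percentile(w,95,axis=0))
    k=w[w[:,2]>125];print("lug",k.mean(0),k.min(0),k.max(0))
E
```

```text
t 16.45 local mm [ 22.2 -98.8 263.6] rot [-176.1    1.1  168.1] F [ 0.2 -1.4 -0.4]
-60 106.3239719600111; -45 106.83834378236855; -30 107.25887142531454; -15 107.39179207440563; 0 107.47231161054715; 15 107.98918034274419; 30 108.60550134543645; 45 108.58620990664258; 60 109.13003166409707; catch 0.94 [ 54.387  31.199 113.675] [ 35.745  -6.491 110.991] [ 65.296  57.414 138.899]
lug [ 52.569  27.313 135.494] [ 34.962  15.546 125.089] [ 64.859  34.498 141.463]
```

View pics/g.png

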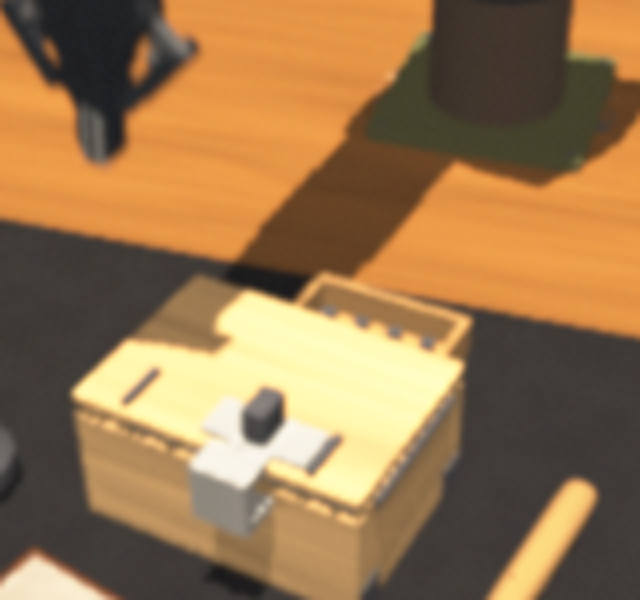

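```bash
python3 -c "
from plant import ctrl
print(ctrl.finish_job())"
```

```text
the job is handed in; nothing more can be done
None
```

The case is shut and latched, and I've handed the job in; the hand-in gives no verdict. I folded in the left flap and then the right, brought the lid down over them, and pressed it home. Then I pushed the catch across under the keeper while holding the lid down, until it hit its stop. All of this took about 16.5 s of robot time.

**Last checks, with the arm clear of everything:**
- **Lid:** it stays at about 0.02 rad, the angle the catch should hold it at.
- **Catch:** the grip spans about 15 to 34 mm to the +y side of the lid's middle, so it has travelled about 50 mm. The catch plate lies at the +y stop mark.
- **Flaps:** they are hidden under the lid. I inferred that they are flat from the lid sitting flat.
- **Bystanders:** the bit tray and hammer look unmoved in the last picture. I did not measure their positions, and the other bystanders are mostly out of that crop. The arm felt no unexpected contact.

**One disagreement:** while pressing beside the grip, the tool tip read about 105 mm high, against the 109 mm expected on the catch plate. It was probably resting on the lid or the plate's end, and the slide still worked.

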